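Tray up ground brackets the same way round

ROBOT

A 6-joint arm with a two-finger parallel gripper is mounted at the origin on the work surface. World frame = base frame: x ahead of the robot, y to its left, z up, the work surface at z = 0. Lengths are in m, angles in rad, forces in N, time in s.
With the tool pointing down it reaches from about 0.35 to 0.975 m from the base axis. Payload 4.9 kg.
Tool frame: the origin (TCP) lies at the very end of the fingers, on their centre line; the grasp point (between the pads) lies 19 mm behind it; z points along the fingers, y is the line along which they close (so a half turn about z gives the same grasp; the last joint's range is limited). The gripper opens to 85 mm and grips with 20 to 120 N. Pads are 22 mm wide; open, the fingers measure 114 mm over their backs; the gripper's body (76 mm by 85 mm) begins 54 mm behind the grasp point. The pads swing forward as they close: fully open they stand 13 mm farther back than shut.
Start: joints at [-1.45, 0.053, 1.613, -0, 1.476, -0.119], TCP at [0.148, -0.607, 0.231] pointing down, gripper open.
Joint ranges: [-3.01, 3.01], [-1.01, 2.22], [0.06, 2.58], [-1.02, 4.17], [0.09, 2.62], [-3.14, 3.14]. Speed limits (rad/s): [2.57, 2.57, 3.14, 3.14, 3.14, 3.14].

INTERFACE

Orientations are given as a unit quaternion [w, x, y, z].
In Python, from plant import monitor, vision, manip gives the robot as it stands. The module is installed in compiled form; this text tells all that it offers.
- The arm moves only by the tool arm_command, never from a script. Its argument "rows" is a list of rows, each a list of 3 entries, a list of its own where there are three numbers: the finger opening in mm, from 0 to 85.4, then the shift along the world's x, y, z in units of 30 cm (1.0 is 30 cm), then the turn, a rotation vector about the world's x, y, z in units of pi/2 rad (1.0 is pi/2 rad). In form: [[claw, [x, y, z], [wx, wy, wz]], ...]. A call has 1 to 12 rows; each row is the pose to reach, as a shift and turn from the pose commanded when the call began; what a row does not reach only later rows make up. A row lasts 1/12 s, in which the tool goes at most 41.7 mm and 7.16 degrees, less where a joint would pass 70% of its speed; a pose out of reach is approached as far as the arm can. A call with a number of a shift or a turn outside -1 to 1 is refused whole. A call with a gripper value outside its range is refused whole. The fingers move at their own pace and stop on an object; the grip force is fixed at half the most. Time passes only in rows, so rows that repeat a pose let the fingers close. It gives the time, the measured TCP pose, the force, the opening and the grip force at its end, in the units of the state.
- monitor.state(): the state, without advancing time (a new reading comes with each control period).
- vision.grab_frame(name): name is "scene" or "top"; returns a dict with "color" (384x512x3 uint8, red, green, blue), "z_map" (384x512 float32, m along the optical axis (not along the pixel's ray), 0 where there is no reading), "mtx" (3x3 intrinsics, pixels), "k1" (the pictures are not rectified: a ray, as slopes to the right and down, at radius r is drawn at 1 + k1 r^2 times it, then the intrinsics apply), "R" (3x3) and "t" (3): a world point X has camera coordinates R X + t. Camera axes: x right, y down, z forward; pixel columns grow to the right and rows downward; lengths in m; the calibration is good to about 2 mm. A picture is of the moment at which its call begins.
- manip.job_done(): hands the job in; it is judged then, once.
The state is a dict: "time": time; "joint_pos": joint angles; "joint_vel": joint speeds; "joint_efforts": joint torques, N m; "tool_pos": TCP position; "tool_rot": TCP orientation; "contact_force": force on the tool from outside, world axes, zero at the start; "ft_torque": the same for the moment, N m; "gripper_width": opening from 0.0 (shut) to 1.0 (fully open); "grasp_force": force on a finger pad.
Only numpy, scipy, OpenCV 4.12 (cv2) and the standard library are available. Lean on these libraries where they do the work, as an engineer would, in place of code of your own. Each camera call takes 0.05 s, during which the arm holds its last target. There are 200 camera calls.

TASK

Two blue brackets are still out on the bench, one lying on its bright ground sole and one standing up on its short leg. Lay them in the two free lanes of the green tray, one per lane, the same way round as the bracket already there: ground sole flat on the tray floor between the white rails, short leg sticking up at the same end of the tray. Set them down rather than dropping them, and leave the bracket already in the tray and the other things on the bench where they are.

Things in the scene. Friction and masses are not known exactly. Their poses are not given: they have to be found in the camera images.
- bracket_lying: Blue L-shaped cast bracket, 0.38 kg, 40 mm wide, legs 16 mm thick. Long leg 120 mm, its underside a bright ground sole; the short leg rises at the heel (x -60 to -44 mm) to 75 mm above the sole. Origin: centre of the sole; x along the long leg from heel to toe, y across, z out of the sole, the way the short leg rises. Starts lying on its sole on the bench, turned any way.
- bracket_standing: An identical bracket with the same frame. Starts standing on the outer face of its short leg: long leg straight up (x axis up, top 120 mm high, origin 60 mm above the bench), the 75 mm short leg flat on the bench, pointing roughly to the robot's left (z axis level).
- bracket_sample: A third, identical bracket with the same frame, already correctly in the tray's right lane: sole down, short leg at the heel end of the lane.
- tray: Green tray fixed to the bench, 152 x 290 mm, walls 22 mm high, floor 4 mm thick. Origin under its centre, x along the lanes to their heel (far left) end, y across them. Lanes at y -90 (right), 0 (middle), +90 mm (left, nearest the robot), each 50 mm wide between white rails 6 mm thick, 11 mm above the floor, at x -63 to -18 and 49 to 63 mm; elsewhere the lane sides are open.
- bracket_lying_heel (a point): Point on that bracket's sole at the heel end, mid-width, under the short leg (bracket x = -60 mm). A 40 mm wide gusset fills the inner corner, sloping from 51 mm above the sole at x = -44 mm down to 16 mm at x = -9 mm.
- bracket_lying_toe (a point): Point on that bracket's sole at the toe end, mid-width (bracket x = +60 mm).
- bracket_standing_heel (a point): Point on that bracket's sole at the heel end, mid-width, under the short leg (bracket x = -60 mm). A 40 mm wide gusset fills the inner corner, sloping from 51 mm above the sole at x = -44 mm down to 16 mm at x = -9 mm.
- bracket_standing_toe (a point): Point on that bracket's sole at the toe end, mid-width (bracket x = +60 mm).
- bracket_sample_heel (a point): Point on that bracket's sole at the heel end, mid-width, under the short leg (bracket x = -60 mm). A 40 mm wide gusset fills the inner corner, sloping from 51 mm above the sole at x = -44 mm down to 16 mm at x = -9 mm.
- bracket_sample_toe (a point): Point on that bracket's sole at the toe end, mid-width (bracket x = +60 mm).
- lane_right_heel (a point): Point on the floor of the tray's right lane, mid-lane, at its heel end, where a bracket's heel belongs; axes as the tray's.
- lane_right_toe (a point): Point on the floor of the tray's right lane, mid-lane, 120 mm from the heel point, where a bracket's toe belongs; axes as the tray's.
- lane_middle_heel (a point): Point on the floor of the tray's middle lane, mid-lane, at its heel end, where a bracket's heel belongs; axes as the tray's.
- lane_middle_toe (a point): Point on the floor of the tray's middle lane, mid-lane, 120 mm from the heel point, where a bracket's toe belongs; axes as the tray's.
- lane_left_heel (a point): Point on the floor of the tray's left lane, mid-lane, at its heel end, where a bracket's heel belongs; axes as the tray's.
- lane_left_toe (a point): Point on the floor of the tray's left lane, mid-lane, 120 mm from the heel point, where a bracket's toe belongs; axes as the tray's.
- oil_bottle: Orange bottle, 60 mm diameter, 170 mm high; origin under its centre. Bystander.
- contact_wheel: Black rubber grinder wheel lying flat, 100 mm diameter, 42 mm high at the hub; origin under its centre. Bystander.
- polish_bar: Brick-red bar of polishing compound, 140 x 45 x 40 mm high; origin under its centre. Bystander.
- mug: White mug, 80 mm diameter, 75 mm high; origin under its centre. Bystander.
- steel_rule: Steel rule lying flat on the bench, 150 x 25 x 5 mm; origin under its centre. Bystander.
Mind the look-alikes: they are no part of the job. What is shaped like the bracket_lying but purple or turquoise is not meant.

How it is judged:
By the outcome, as a careful person would: the job done as asked, in the order asked, and still so for the second after the job is handed in, with the robot touching nothing.
It also fails if it takes over 72 s, if anything falls off the work surface, if the arm or the gripper's body presses on something with over 40 N, if the wrist force passes 120 N, or if a joint passes its speed limit or range.

## Working session

There is one attempt and no reset: what is moved stays moved. The work goes in short steps, Python scripts to look and compute and a tool call to move; the robot and the scene stay as the last step left them, time stands still between calls to the robot, and variables do not carry over. Pictures are saved under pics/ and viewed, at most 10 in all, crops included, and the job is handed in when it is done.

Besides the shell and the picture viewer there is one more tool, called after "Request:" as name([rows], argument=value, ...), one row to a line, values as JSON. arm_command: Moves the arm, as the interface text tells. Shifts and turns lie within -1 to 1; 1 stands for 30 cm of shift or pi/2 rad of turn. Its arguments: {"type":"object","properties":{"rows":{"type":"array"}},"required":["rows"]}

```bash
mkdir -p pics; cat > h.py <<'E'
import numpy as np, cv2, pickle
from plant import monitor, vision, manip
def grab(n):
    f=vision.grab_frame(n); pickle.dump(f,open(n+'.pkl','wb')); return f
def cloud(f):
    K=f['mtx'];z=f['z_map'];h,w=z.shape
    u,v=np.meshgrid(np.arange(w),np.arange(h))
    xd=(u-K[0,2])/K[0,0]; yd=(v-K[1,2])/K[1,1]
    x,y=xd.copy(),yd.copy()
    for _ in range(10):
        s=1+f['k1']*(x*x+y*y); x,y=xd/s,yd/s
    P=np.stack([x*z,y*z,z],-1)
    X=(P-f['t'])@f['R']; X[z==0]=np.nan
    return X
E
python3 - <<'E'
from h import *
for n in('scene','top'):
    f=grab(n); cv2.imwrite(f'pics/{n}0.png',cv2.resize(f['color'][:,:,::-1],(800,600)))
    print(n,-f['R'].T@f['t'],f['R'][2])
s=monitor.state();print(s)
E
```

```text
scene [ 1.10156304 -0.02026462  1.0372204 ] [-0.54351176  0.06972    -0.8365011 ]
top [0.316443   0.0621716  1.12421838] [ 0.1616625   0.00584196 -0.98682881]
{'time': 0.1, 'joint_pos': array([-1.44998625e+00,  5.32727077e-02,  1.61417867e+00,  1.76254890e-05,
        1.47601278e+00, -1.18979660e-01]), 'joint_vel': array([ 2.38776267e-05, -1.30550286e-03, -2.19271473e-03,  8.07058610e-04,
       -3.18913415e-03, -1.18563876e-03]), 'joint_efforts': array([ 3.57088447e-04, -3.94901562e+01, -3.71364212e+01, -1.29063028e-04,
        3.90363872e-03,  5.31376074e-06]), 'tool_pos': array([ 0.14838417, -0.6065376 ,  0.23018408]), 'tool_rot': array([-9.35758091e-04,  9.92820882e-01,  1.19606942e-01,  7.91599322e-06]), 'contact_force': array([-0.24115742,  0.27761594, -0.74774779]), 'ft_torque': array([-0.04886272, -0.03241935, -0.0005652 ]), 'grasp_force': 0.0, 'gripper_width': 1.0024250256237701}
```

View pics/scene0.png

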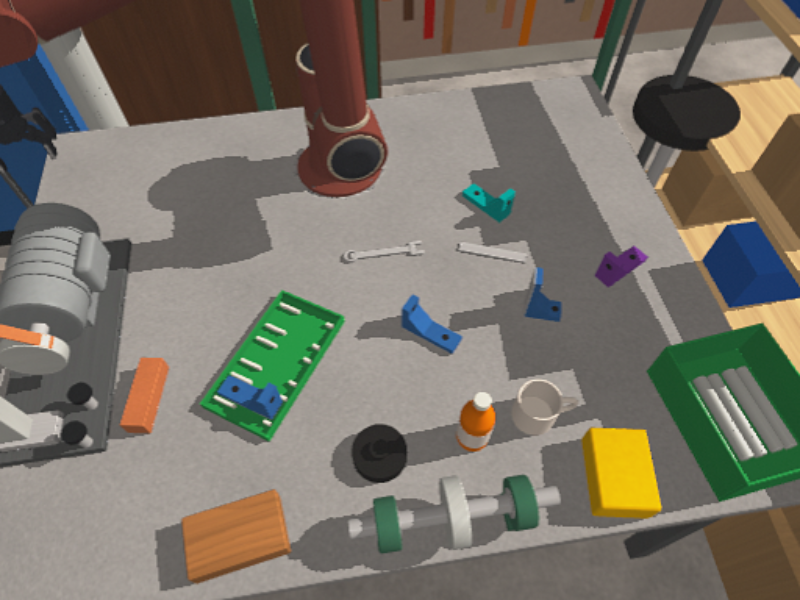

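View pics/top0.png

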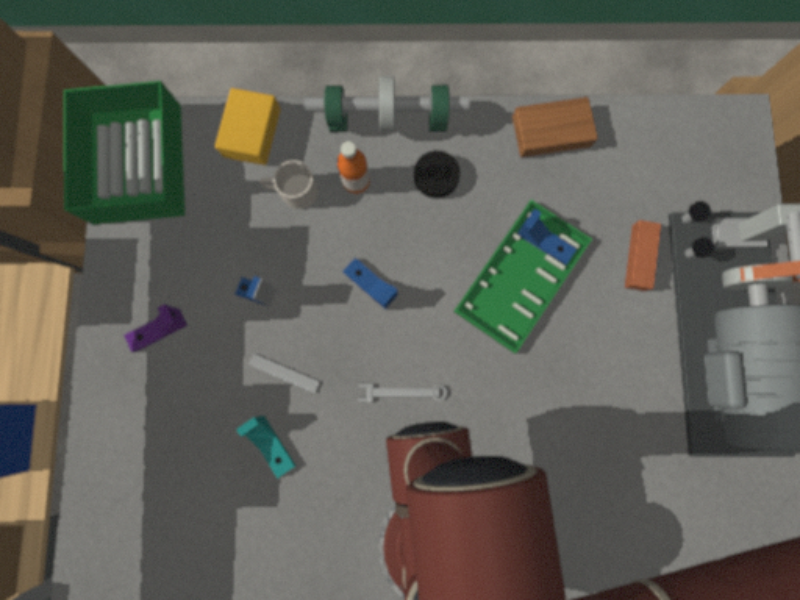

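The pictures (800x600) show the lying bracket at top (370,282) and the standing one at top (249,288). The tray is at top (525,277) with the sample in its far lane at (548,237). Next I fit the poses.

```bash
cat >> h.py <<'E'
from scipy.optimize import least_squares
from scipy.spatial.transform import Rotation as Rn
POLY=np.array([(-60,0),(60,0),(60,16),(-9,16),(-44,51),(-44,75),(-60,75)],np.float32)
def sdf(p): # p in mm, bracket frame
    a=-np.array([cv2.pointPolygonTest(POLY,(float(q[0]),float(q[2])),True) for q in p])
    b=abs(p[:,1])-20
    return np.minimum(np.maximum(a,b),0)+np.hypot(np.maximum(a,0),np.maximum(b,0))
def fit(P,R0,p0):
    "P world m; 4-dof: xyz + yaw about R0; returns pos, yaw"
    P=P*1000
    def r(v): return sdf((P-v[:3])@(Rn.from_rotvec([0,0,v[3]]).as_matrix()@R0))
    best=None
    for y in p0[1]:
        s=least_squares(r,[*np.array(p0[0])*1000,y],loss='soft_l1',f_scale=2,x_scale=[10,10,10,.2],diff_step=1e-4)
        if best is None or s.cost<best.cost: best=s
    return best.x,np.sqrt(np.mean(r(best.x)**2))
def blobs(f,lo,hi,minn=30):
    hsv=cv2.cvtColor(f['color'],cv2.COLOR_RGB2HSV); m=cv2.inRange(hsv,lo,hi)
    n,l,s,c=cv2.connectedComponentsWithStats(m); X=cloud(f)
    return [(c[i],X[(l==i)&np.isfinite(X[...,0])]) for i in range(1,n) if s[i,4]>minn]
BLUE=((103,100,30),(122,255,255)); GREEN=((50,120,40),(80,255,255))
E
python3 - <<'E'
from h import *
B=[];G=[]
for n in('scene','top'):
    f=pickle.load(open(n+'.pkl','rb'))
    for c,P in blobs(f,*BLUE):
        print(n,c.round(),len(P),np.nanmedian(P,0).round(3),np.ptp(P,0).round(3)) if len(P) else 0
        B.append((n,c,P))
    for c,P in blobs(f,*GREEN,200):
        print('G',n,c.round(),len(P),np.nanmedian(P,0).round(3),P.min(0).round(3),P.max(0).round(3))
        Q=P[(P[:,2]>.016)&(P[:,2]<.03)]
        if len(Q)>30: print(cv2.minAreaRect((Q[:,:2]*1000).astype(np.float32)))
E
```

```text
scene [508.   4.] 65 [-0.178  1.208  0.191] [0.073 0.012 0.031]
scene [26. 59.] 1528 [-0.623 -0.904 -0.123] [0.975 0.522 0.884]
scene [ 16. 105.] 752 [-0.573 -1.076 -0.351] [0.753 0.582 0.854]
scene [  5. 132.] 362 [-0.573 -1.223 -0.553] [0.183 0.263 0.412]
scene [479. 171.] 2175 [ 0.193  1.226 -0.456] [0.212 0.255 0.199]
scene [347. 194.] 347 [0.513 0.363 0.028] [0.059 0.078 0.126]
scene [273. 209.] 582 [0.515 0.123 0.019] [0.148 0.113 0.08 ]
scene [161. 253.] 576 [ 0.621 -0.227  0.023] [0.098 0.125 0.08 ]
G scene [178. 229.] 3229 [ 0.525 -0.174  0.006] [ 0.378 -0.327 -0.002] [ 0.7   -0.04   0.069]
((538.7550048828125, -182.52249145507812), (155.13079833984375, 290.439453125), 54.80445098876953)
G scene [468. 259.] 5409 [0.765 0.635 0.043] [ 0.653  0.536 -0.002] [0.93  0.752 0.106]
((792.0939331054688, 648.1388549804688), (256.68017578125, 201.372802734375), 5.787283420562744)
top [349. 153.] 467 [ 0.609 -0.227  0.022] [0.113 0.116 0.081]
top [237. 181.] 430 [0.518 0.134 0.017] [0.105 0.109 0.084]
top [158. 184.] 127 [0.503 0.389 0.017] [0.063 0.073 0.128]
top [  9. 280.] 847 [ 0.157  1.209 -0.508] [0.192 0.019 0.148]
G top [76. 96.] 3701 [0.807 0.681 0.053] [ 0.649  0.536 -0.002] [0.925 0.761 0.104]
((788.0645141601562, 646.936279296875), (262.79229736328125, 199.25169372558594), 5.502612113952637)
G top [331. 181.] 2742 [ 0.516 -0.169  0.003] [ 0.378 -0.324 -0.004] [ 0.692 -0.042  0.027]
((534.539306640625, -182.0011749267578), (147.95843505859375, 288.97601318359375), 54.83108901977539)
```

```bash
python3 - <<'E'
from h import *
F={n:pickle.load(open(n+'.pkl','rb')) for n in('scene','top')}
Bs={n:[P for c,P in blobs(F[n],*BLUE)] for n in F}
S=np.array([[0,1,0],[0,0,1],[1,0,0]],float); I=np.eye(3)
for nm,c0,R0,z0,ys in(('lying',(.515,.128),I,0,[-2.5,-1.5,-.5,.5,1.5,2.5]),('standing',(.505,.37),S,.06,[-.8,-.3,.3,.8]),('sample',(.61,-.23),I,.004,[-2.5,-1.5,-.5,.5,1.5,2.5])):
    A=[]
    for n in F:
        P=[P for P in Bs[n] if np.linalg.norm(np.median(P,0)[:2]-c0)<.06][0]
        P=P[P[:,2]>z0*0+.004]; A.append(P)
        v,e=fit(P,R0,((*c0,z0),ys)); print(nm,n,v[:3].round(1),np.degrees(v[3]).round(1),'rms',e.round(1))
    v,e=fit(np.vstack(A),R0,((*c0,z0),ys)); print(nm,'both',v[:3].round(1),np.degrees(v[3]).round(1),'rms',e.round(1))
# neighbours: heights of stuff within 90mm of standing and lying
X=np.vstack([cloud(F[n]).reshape(-1,3) for n in F]);X=X[np.isfinite(X[:,0])]
for c in((.505,.37),(.515,.128)):
    for a in range(0,360,30):
        for r in(.1,.13):
            q=np.array(c)+r*np.array([np.cos(np.radians(a)),np.sin(np.radians(a))]); m=np.linalg.norm(X[:,:2]-q,axis=1)<.02
            h=np.percentile(X[m,2],95) if m.any() else -1
            if h>.012: print(c,a,r,h.round(3))
E
```

```text
lying scene [521.1 137.    0.8] 48.6 rms 2.3
lying top [517.2 136.5  -0.6] 49.2 rms 1.7
lying both [5.204e+02 1.360e+02 2.000e-01] 48.2 rms 2.3
standing scene [491.1 340.2  61.4] -19.6 rms 1.4
standing top [488.6 339.4  59.3] -17.8 rms 1.7
standing both [491.3 341.3  60.3] -19.9 rms 1.7
sample scene [ 609.5 -234.3    5.1] -124.3 rms 1.5
sample top [ 606.3 -235.6    2.9] -124.0 rms 1.9
sample both [ 608.7 -234.2    4.4] -123.9 rms 1.9
```

```bash
cat >> h.py <<'E'
S=np.array([[0,1,0],[0,0,1],[1,0,0]],float)
def rz(deg): return Rn.from_euler('z',deg,degrees=True).as_matrix()
def tcp(p,R,tip,th,back=0):
    "TCP pose for bracket pose p(m),R; tip (x,z) mm in bracket frame; tilt th deg toward toe; back m along tool"
    t=np.radians(th); d=np.array([-np.sin(t),0,-np.cos(t)]); y=np.array([0,1.,0])
    T=np.stack([np.cross(y,d),y,d],1)
    return np.array(p)+R@(np.array([tip[0],0,tip[1]])/1000-back*d), R@T
def cmd(P,R,tag=''):
    s=monitor.state(); q=s['tool_rot']; C=Rn.from_quat(q[[1,2,3,0]])
    w=(Rn.from_matrix(R)*C.inv()).as_rotvec()
    if w[2]<-.1 and 0: w=w
    print(tag,'shift',((P-s['tool_pos'])/.3).round(3),'turn',(w/(np.pi/2)).round(3),'P',P.round(3))
L=((.519,.1365,0),rz(48.8)); ST=((.490,.340,.060),rz(-19.2)@S)
TC=np.array([.5366,-.1823,.004]); RT=rz(-125)
LEFT=(TC+.09*np.array([-np.sin(np.radians(55)),np.cos(np.radians(55)),0]),RT); MID=(TC,RT)
GL=((-28,5),20); GS=((-37,9.5),45)
E
python3 - <<'E'
from h import *
F={n:pickle.load(open(n+'.pkl','rb')) for n in('scene','top')}
X=np.vstack([cloud(F[n]).reshape(-1,3) for n in F]);X=X[np.isfinite(X[:,0])]
H=lambda q,r: np.percentile(X[(np.linalg.norm(X[:,:2]-q,axis=1)<r)],98).round(3) if 0 else (lambda z: z.max().round(3) if len(z) else None)(X[np.linalg.norm(X[:,:2]-q,axis=1)<r][:,2])
for k in np.linspace(0.2,1,9): q=np.array([.148,-.607])*(1-k)+np.array([.52,.137])*k; print(q.round(2),H(q,.08))
for q in((.5,.45),(.53,.5),(.56,.55),(.6,.6)): print('st',q,H(np.array(q),.06))
cmd(*tcp(*L,*GL,.12),'Lpre'); cmd(*tcp(*L,*GL),'L')
E
```

```text
[ 0.22 -0.46] 0.564
[ 0.26 -0.38] 0.007
[ 0.3  -0.31] 0.007
[ 0.33 -0.24] 0.007
[ 0.37 -0.16] 0.027
[ 0.41 -0.09] 0.027
[ 0.45 -0.01] 0.027
[0.48 0.06] 0.08
[0.52 0.14] 0.08
st (0.5, 0.45) 0.021
st (0.53, 0.5) 0.007
st (0.56, 0.55) 0.007
st (0.6, 0.6) 0.007
Lpre shift [ 1.264  2.51  -0.375] turn [-0.252 -0.151 -1.59 ] P [0.528 0.146 0.118]
L shift [ 1.174  2.407 -0.751] turn [-0.252 -0.151 -1.59 ] P [0.501 0.115 0.005]
```

Request:
arm_command([
  [60,[0.6,1.0,0.1],[0,0,0.9]],
  [60,[0.6,1.0,0.1],[0,0,0.9]],
  [60,[0.6,1.0,0.1],[0,0,0.9]],
  [60,[0.6,1.0,0.1],[0,0,0.9]],
  [60,[0.6,1.0,0.1],[0,0,0.9]],
  [60,[0.6,1.0,0.1],[0,0,0.9]],
  [60,[0.6,1.0,0.1],[0,0,0.9]],
  [60,[0.6,1.0,0.1],[0,0,0.9]],
  [60,[0.6,1.0,0.1],[0,0,0.9]],
  [60,[0.6,1.0,0.1],[0,0,0.9]],
  [60,[0.6,1.0,0.1],[0,0,0.9]],
  [60,[0.6,1.0,0.1],[0,0,0.9]],
])

```text
time: 1.1
tool_pos: [0.3286, -0.3063, 0.2609]
tool_rot: [-0.0, 0.675, 0.738, 0.0]
contact_force: [0.5, -0.2, -0.4]
gripper_width: 0.702
grasp_force: 0.0
```

Request:
arm_command([
  [60,[0.65,1.0,0],[0,0,0.9]],
  [60,[0.65,1.0,0],[0,0,0.9]],
  [60,[0.65,1.0,0],[0,0,0.9]],
  [60,[0.65,1.0,0],[0,0,0.9]],
  [60,[0.65,1.0,0],[0,0,0.9]],
  [60,[0.65,1.0,0],[0,0,0.9]],
  [60,[0.65,1.0,0],[0,0,0.9]],
  [60,[0.65,1.0,0],[0,0,0.9]],
  [60,[0.65,1.0,0],[0,0,0.9]],
  [60,[0.65,1.0,0],[0,0,0.9]],
  [60,[0.65,1.0,0],[0,0,0.9]],
  [60,[0.65,1.0,0],[0,0,0.9]],
])

```text
time: 2.1
tool_pos: [0.5233, -0.0062, 0.2605]
tool_rot: [-0.001, 0.034, 0.999, 0.0]
contact_force: [-0.3, 0.4, 0.3]
gripper_width: 0.707
grasp_force: 0.0
```

```bash
python3 - <<'E'
from h import *
s=monitor.state();print(s['time'],s['tool_pos'],s['joint_pos'].round(2),s['gripper_width'])
cmd(*tcp(*L,*GL,.12),'Lpre')
E
```

```text
2.1 [ 0.52331282 -0.00623164  0.26047713] [-0.15 -0.21  1.81 -0.    1.54 -1.66] 0.7069264402577227
Lpre shift [ 0.014  0.508 -0.476] turn [-0.088  0.212  0.579] P [0.528 0.146 0.118]
```

Request:
arm_command([
  [60,[0.014,0.508,-0.476],[-0.088,0.212,0.579]],
  [60,[0.014,0.508,-0.476],[-0.088,0.212,0.579]],
  [60,[0.014,0.508,-0.476],[-0.088,0.212,0.579]],
  [60,[0.014,0.508,-0.476],[-0.088,0.212,0.579]],
  [60,[0.014,0.508,-0.476],[-0.088,0.212,0.579]],
  [60,[0.014,0.508,-0.476],[-0.088,0.212,0.579]],
  [60,[0.014,0.508,-0.476],[-0.088,0.212,0.579]],
  [60,[0.014,0.508,-0.476],[-0.088,0.212,0.579]],
  [60,[0.014,0.508,-0.476],[-0.088,0.212,0.579]],
  [60,[0.014,0.508,-0.476],[-0.088,0.212,0.579]],
])

```text
time: 2.93
tool_pos: [0.5273, 0.1456, 0.1178]
tool_rot: [-0.158, -0.403, 0.899, -0.072]
contact_force: [-0.6, 0.5, -0.5]
gripper_width: 0.704
grasp_force: 0.0
```

```bash
python3 - <<'E'
from h import *
s=monitor.state();print(s['time'],s['tool_pos'],s['joint_pos'].round(2),s['gripper_width'])
cmd(*tcp(*L,*GL,.0),'L')
f=grab('scene'); cv2.imwrite('pics/s1.png',cv2.resize(f['color'][100:292,180:436,::-1],(800,600)))
E
```

```text
2.9333 [0.52733139 0.1455987  0.1178016 ] [ 0.23  0.17  1.71 -0.2   1.55 -2.15] 0.704277889631869
L shift [-0.089 -0.101 -0.376] turn [0.001 0.002 0.005] P [0.501 0.115 0.005]
```

View pics/s1.png

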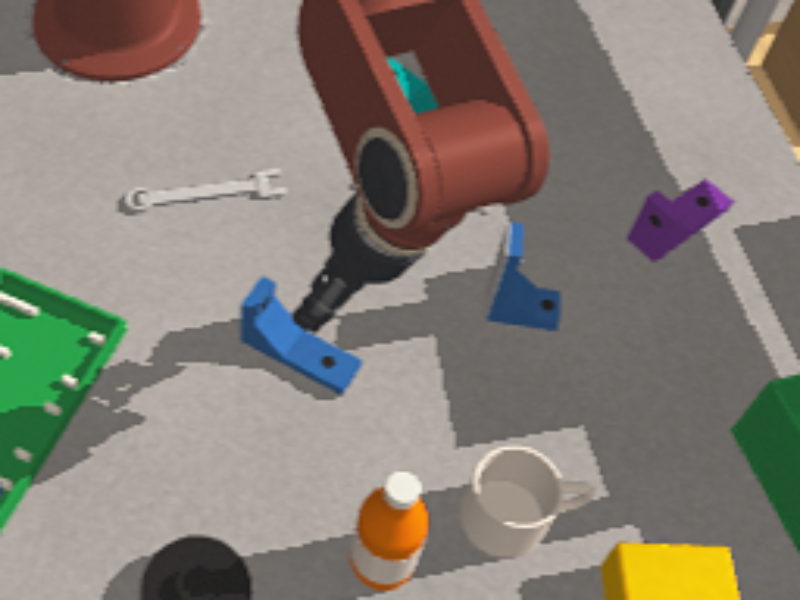

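The crop shows the gripper above the lying bracket (bracket at about 300,340, fingertips at 310,320), lined up with its width. The standing bracket is at (525,280). Descending now.

Request:
arm_command([
  [60,[-0.02,-0.025,-0.09],[0,0,0]],
  [60,[-0.045,-0.05,-0.18],[0,0,0]],
  [60,[-0.065,-0.075,-0.27],[0,0,0]],
  [60,[-0.08,-0.09,-0.33],[0,0,0]],
  [60,[-0.085,-0.098,-0.358],[0,0,0]],
  [60,[-0.089,-0.101,-0.374],[0,0,0]],
  [60,[-0.089,-0.101,-0.374],[0,0,0]],
])

```text
time: 3.57
tool_pos: [0.5007, 0.1146, 0.0062]
tool_rot: [-0.157, -0.403, 0.899, -0.072]
contact_force: [0.4, -0.1, 0.9]
gripper_width: 0.703
grasp_force: 0.0
```

Request:
arm_command([
  [36,[0,0,0],[0,0,0]],
  [36,[0,0,0],[0,0,0]],
  [36,[0,0,0],[0,0,0]],
  [30,[0,0,0],[0,0,0]],
  [30,[0,0,0],[0,0,0]],
  [30,[0,0,0],[0,0,0]],
])

```text
time: 4.07
tool_pos: [0.503, 0.1157, 0.0083]
tool_rot: [-0.155, -0.404, 0.899, -0.073]
contact_force: [1.3, 1.0, 6.0]
gripper_width: 0.454
grasp_force: 64.0
```

Request:
arm_command([
  [30,[0,0,0.05],[0,0,0]],
  [30,[0,0,0.15],[0,0,0]],
  [30,[0,0,0.28],[0,0,0]],
  [30,[0,0,0.4],[0,0,0]],
  [30,[0,0,0.5],[0,0,0]],
  [30,[0,0,0.5],[0,0,0]],
])

```text
time: 4.57
tool_pos: [0.5046, 0.1157, 0.1629]
tool_rot: [-0.152, -0.404, 0.899, -0.074]
contact_force: [2.1, 0.3, -3.2]
gripper_width: 0.455
grasp_force: 62.9
```

```bash
python3 - <<'E'
from h import *
s=monitor.state();print(s['time'],s['tool_pos'],s['contact_force'],s['gripper_width'])
cmd(*tcp(LEFT[0]+[0,0,.1],LEFT[1],*GL),'pre')
E
```

```text
4.5667 [0.50456601 0.11574417 0.16292195] [ 2.0957274   0.29374291 -3.17617585] 0.45495128245747374
pre shift [-0.085 -0.745 -0.18 ] turn [ 0.014  0.002 -1.927] P [ 0.479 -0.108  0.109]
```

Request:
arm_command([
  [30,[0,-0.05,0.05],[0,0,-0.95]],
  [30,[0,-0.1,0.05],[0,0,-0.95]],
  [30,[0,-0.15,0.05],[0,0,-0.95]],
  [30,[0,-0.2,0.05],[0,0,-0.95]],
  [30,[0,-0.25,0.05],[0,0,-0.95]],
  [30,[0,-0.3,0.05],[0,0,-0.95]],
  [30,[0,-0.34,0.05],[0,0,-0.95]],
  [30,[0,-0.37,0.05],[0,0,-0.95]],
  [30,[0,-0.37,0.05],[0,0,-0.95]],
  [30,[0,-0.37,0.05],[0,0,-0.95]],
  [30,[0,-0.37,0.05],[0,0,-0.95]],
  [30,[0,-0.37,0.05],[0,0,-0.95]],
])

```text
time: 5.57
tool_pos: [0.4998, 0.0039, 0.1684]
tool_rot: [-0.166, 0.317, 0.932, 0.054]
contact_force: [0.2, 0.6, -5.9]
gripper_width: 0.457
grasp_force: 62.7
```

Request:
arm_command([
  [30,[0,-0.05,0],[0,0,-0.95]],
  [30,[-0.02,-0.1,0],[0,0,-0.95]],
  [30,[-0.04,-0.15,0],[0,0,-0.95]],
  [30,[-0.05,-0.2,0],[0,0,-0.95]],
  [30,[-0.06,-0.25,0],[0,0,-0.95]],
  [30,[-0.08,-0.3,0],[0,0,-0.95]],
  [30,[-0.08,-0.34,0],[0,0,-0.95]],
  [30,[-0.08,-0.37,0],[0,0,-0.95]],
  [30,[-0.08,-0.37,0],[0,0,-0.95]],
  [30,[-0.08,-0.37,0],[0,0,-0.95]],
  [30,[-0.08,-0.37,0],[0,0,-0.95]],
  [30,[-0.08,-0.37,0],[0,0,-0.95]],
])

```text
time: 6.57
tool_pos: [0.4752, -0.1067, 0.1681]
tool_rot: [-0.086, 0.866, 0.47, 0.15]
contact_force: [-0.7, -0.4, -5.3]
gripper_width: 0.451
grasp_force: 62.7
```

```bash
cat >> h.py <<'E'
def fit6(P,p,R):
    "full 6-dof refine of bracket pose; p m, R guess"
    P=P*1000
    def r(v): return sdf((P-v[:3])@(Rn.from_rotvec(v[3:]).as_matrix()@R))
    s=least_squares(r,[*np.array(p)*1000,0,0,0],loss='soft_l1',f_scale=2,x_scale=[10,10,10,.2,.2,.2],diff_step=1e-4)
    return s.x[:3]/1000,Rn.from_rotvec(s.x[3:]).as_matrix()@R,np.sqrt(np.mean(r(s.x)**2))
def held(tip,th,rad=.09):
    "bracket pose in hand from both cameras, started from the nominal grasp; and the TCP->bracket link"
    s=monitor.state(); T=Rn.from_quat(s['tool_rot'][[1,2,3,0]]).as_matrix()
    t0,R0=tcp((0,0,0),np.eye(3),tip,th); R=T@R0.T; p=s['tool_pos']-R@t0
    A=[]
    for n in('scene','top'):
        f=grab(n); X=np.vstack([np.zeros((0,3))]+[P for c,P in blobs(f,*BLUE,10)])
        X=X[np.linalg.norm(X-p-R@[-.015,0,.02],axis=1)<rad]; print(n,len(X)); 
        if len(X)>25: v=fit6(X,p,R); print(n,'dpos(br. frame) mm',(R.T@(v[0]-p)*1000).round(1),'rot',np.degrees(Rn.from_matrix(R.T@v[1]).as_rotvec()).round(1),v[2].round(1)); A.append(X)
    v=fit6(np.vstack(A),p,R); print('both',(R.T@(v[0]-p)*1000).round(1),'rot',np.degrees(Rn.from_matrix(R.T@v[1]).as_rotvec()).round(1),v[2].round(1),'origin',v[0].round(4),'yaw',np.degrees(np.arctan2(v[1][1,0],v[1][0,0])).round(1))
    return v[0],v[1],s['tool_pos'],T
E
python3 - <<'E'
from h import *
s=monitor.state();print(s['time'],s['tool_pos'],s['joint_pos'].round(2),s['gripper_width'])
held(*GL)
cmd(*tcp(LEFT[0]+[0,0,.03],LEFT[1],*GL),'pre')
cv2.imwrite('pics/s2.png',cv2.resize(pickle.load(open('scene.pkl','rb'))['color'][150:300,100:300,::-1],(800,600)))
E
```

```text
6.5667 [ 0.47521892 -0.10672478  0.16808763] [-0.58 -0.28  2.06  0.35  1.39 -0.07] 0.4511571396284986
scene 350
scene dpos(br. frame) mm [-1.8  0.3 -2.6] rot [-0.   0.5 -0.4] 3.1
top 256
top dpos(br. frame) mm [-0.2 -1.9 -4. ] rot [ 0.4 -0.1 -0.1] 1.2
both [-1.3  0.3 -3. ] rot [ 0.8  0.  -0.1] 2.6 origin [ 0.4609 -0.1293  0.1602] yaw -123.1
pre shift [ 0.014 -0.006 -0.431] turn [-0.001 -0.005 -0.027] P [ 0.479 -0.108  0.039]
```

View pics/s2.png

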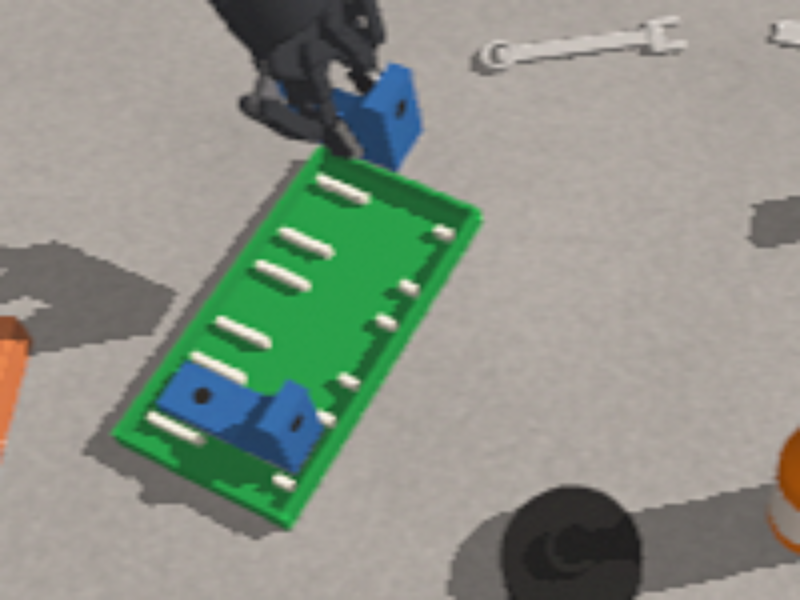

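The picture shows the bracket held level with its short leg at the heel end. It hangs over the left lane (tray corner at 320,155), and the lane is empty. Next I line it up and lower it.

```bash
cat >> h.py <<'E'
GL2=((-26.5,8.2),20)
E
python3 - <<'E'
from h import *
for h in(.04,.0): cmd(*tcp(LEFT[0]+[0,0,h],LEFT[1],*GL2),h)
E
```

```text
0.04 shift [ 0.011 -0.01  -0.387] turn [-0.001 -0.005 -0.027] P [ 0.478 -0.109  0.052]
0.0 shift [ 0.011 -0.01  -0.52 ] turn [-0.001 -0.005 -0.027] P [ 0.478 -0.109  0.012]
```

Request:
arm_command([
  [30,[0.011,-0.01,0],[0,-0.005,-0.027]],
  [30,[0.011,-0.01,-0.08],[0,-0.005,-0.027]],
  [30,[0.011,-0.01,-0.18],[0,-0.005,-0.027]],
  [30,[0.011,-0.01,-0.28],[0,-0.005,-0.027]],
  [30,[0.011,-0.01,-0.36],[0,-0.005,-0.027]],
  [30,[0.011,-0.01,-0.4],[0,-0.005,-0.027]],
  [30,[0.011,-0.01,-0.4],[0,-0.005,-0.027]],
  [30,[0.011,-0.01,-0.4],[0,-0.005,-0.027]],
])

```text
time: 7.33
tool_pos: [0.4799, -0.1097, 0.0506]
tool_rot: [-0.08, 0.873, 0.455, 0.156]
contact_force: [1.2, 0.3, -4.3]
gripper_width: 0.457
grasp_force: 62.7
```

```bash
python3 - <<'E'
from h import *
held(*GL2)
cmd(*tcp(LEFT[0],LEFT[1],*GL2))
cv2.imwrite('pics/s3.png',np.hstack([cv2.resize(pickle.load(open('scene.pkl','rb'))['color'][170:290,120:240,::-1],(400,400)),cv2.resize(pickle.load(open('top.pkl','rb'))['color'][120:240,280:400,::-1],(400,400))]))
E
```

```text
scene 298
scene dpos(br. frame) mm [-0.5  0.   0.7] rot [-0.2  0.4 -0.1] 5.4
top 207
top dpos(br. frame) mm [ 1.6 -1.7  0.6] rot [-0.1  0.3 -1.3] 1.5
both [0.1 0.5 1.1] rot [ 0.6  0.3 -0. ] 4.2 origin [ 0.465  -0.1317  0.0434] yaw -125.0
 shift [-0.012  0.006 -0.136] turn [ 0.001  0.005 -0.   ] P [ 0.478 -0.109  0.012]
```

View pics/s3.png

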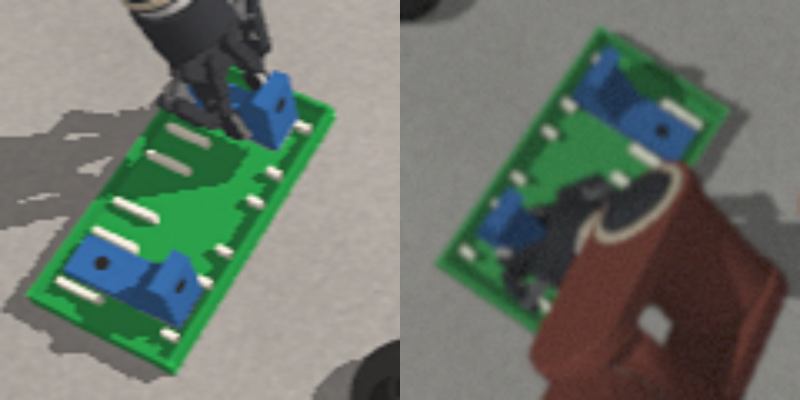

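The bracket is just above the left lane (left half at 245,110), lined up with the rails and the same way round as the sample. I lower it slowly.

Request:
arm_command([
  [30,[-0.012,0.006,-0.04],[0,0.005,0]],
  [30,[-0.012,0.006,-0.08],[0,0.005,0]],
  [30,[-0.012,0.006,-0.105],[0,0.005,0]],
  [30,[-0.012,0.006,-0.118],[0,0.005,0]],
  [30,[-0.012,0.006,-0.125],[0,0.005,0]],
  [30,[-0.012,0.006,-0.13],[0,0.005,0]],
  [30,[-0.012,0.006,-0.133],[0,0.005,0]],
  [30,[-0.012,0.006,-0.133],[0,0.005,0]],
])

```text
time: 8.1
tool_pos: [0.4771, -0.1082, 0.0123]
tool_rot: [-0.081, 0.874, 0.455, 0.153]
contact_force: [-2.6, 2.0, 0.9]
gripper_width: 0.454
grasp_force: 63.3
```

Request:
arm_command([
  [30,[0,0,-0.003],[0,0,0]],
  [30,[0,0,-0.003],[0,0,0]],
  [42,[0,0,-0.003],[0,0,0]],
  [46,[0,0,-0.003],[0,0,0]],
  [52,[0,0,-0.003],[0,0,0]],
  [56,[0,0,-0.003],[0,0,0]],
  [56,[0,0,-0.003],[0,0,0]],
  [56,[0,0,-0.003],[0,0,0]],
])

```text
time: 8.77
tool_pos: [0.4768, -0.1083, 0.0106]
tool_rot: [-0.081, 0.874, 0.454, 0.153]
contact_force: [0.3, -0.5, -0.0]
gripper_width: 0.654
grasp_force: 0.0
```

```bash
python3 - <<'E'
from h import *
cmd(*tcp(LEFT[0],LEFT[1],*GL2,.1),'retreat')
E
```

```text
retreat shift [-0.061 -0.096  0.319] turn [-0.    -0.002  0.   ] P [ 0.458 -0.137  0.106]
```

Retreat, then lift clear.

Request:
arm_command([
  [56,[-0.01,-0.015,0.05],[0,0,0]],
  [56,[-0.025,-0.038,0.13],[0,0,0]],
  [56,[-0.045,-0.07,0.23],[0,0,0]],
  [56,[-0.061,-0.096,0.32],[0,0,0]],
  [56,[-0.061,-0.096,0.44],[0,0,0]],
  [56,[-0.05,0,0.56],[0,0,0]],
  [56,[0,0.13,0.65],[0,0,0]],
  [56,[0,0.26,0.7],[0,0,0]],
  [56,[0.05,0.39,0.7],[0,0,0]],
  [56,[0.1,0.52,0.7],[0,0,0]],
  [56,[0.1,0.65,0.7],[0,0,0]],
  [56,[0.1,0.75,0.7],[0,0,0]],
])

```text
time: 9.77
tool_pos: [0.5069, 0.1191, 0.2211]
tool_rot: [-0.081, 0.874, 0.455, 0.154]
contact_force: [-0.2, -0.8, 0.2]
gripper_width: 0.653
grasp_force: 0.0
```

```bash
python3 - <<'E'
from h import *
s=monitor.state();print(s['time'],s['tool_pos'],s['joint_pos'].round(2))
F={n:grab(n) for n in('scene','top')}
def look(nm,c0,R0,z0,ys):
    for n in F:
        for c,P in blobs(F[n],*BLUE):
            if np.linalg.norm(np.median(P,0)[:2]-c0)<.06:
                v,e=fit(P[P[:,2]>.004],R0,((*c0,z0),ys)); print(nm,n,len(P),v[:3].round(1),np.degrees(v[3]).round(1),'rms',e.round(1))
a=np.radians([-125]);look('left',(.463,-.13),np.eye(3),.004,a);look('sample',(.608,-.234),np.eye(3),.004,a);look('stand',(.49,.36),S,.06,[-.33])
print('LEFT',LEFT[0])
p,R=tcp(*ST,*GS,.12); cmd(p,R,'Spre')
E
```

```text
9.7667 [0.50693226 0.11910525 0.22109199] [-0.07 -0.36  2.03  0.31  1.31  0.48]
left scene 500 [ 463.  -130.2    5. ] -124.6 rms 1.5
left top 444 [ 460.3 -131.     3.3] -124.2 rms 1.8
sample scene 570 [ 609.6 -234.3    5. ] -124.3 rms 1.4
sample top 465 [ 606.9 -235.4    2.8] -123.8 rms 1.9
stand scene 347 [490.9 341.4  60.5] -20.0 rms 1.4
stand top 128 [487.6 339.5  59.5] -17.9 rms 1.7
LEFT [ 0.46287632 -0.13067812  0.004     ]
Spre shift [ 0.051  1.025 -0.376] turn [-0.647  0.326  0.153] P [0.521 0.429 0.108]
```

The first bracket sits correctly in the left lane. The sample and the standing bracket have not moved.

Request:
arm_command([
  [60,[0.05,1.0,0],[-0.65,0.325,0.15]],
  [60,[0.05,1.0,0],[-0.65,0.325,0.15]],
  [60,[0.05,1.0,0],[-0.65,0.325,0.15]],
  [60,[0.05,1.0,0],[-0.65,0.325,0.15]],
  [60,[0.05,1.0,0],[-0.65,0.325,0.15]],
  [60,[0.05,1.0,0],[-0.65,0.325,0.15]],
  [60,[0.05,1.0,0],[-0.65,0.325,0.15]],
  [60,[0.05,1.0,0],[-0.65,0.325,0.15]],
  [60,[0.05,1.0,0],[-0.65,0.325,0.15]],
  [60,[0.05,1.0,0],[-0.65,0.325,0.15]],
  [60,[0.05,1.0,0],[-0.65,0.325,0.15]],
])

```text
time: 10.78
tool_pos: [0.5213, 0.4173, 0.2158]
tool_rot: [0.227, 0.753, 0.531, -0.314]
contact_force: [-0.3, 0.8, -0.8]
gripper_width: 0.704
grasp_force: 0.0
```

```bash
python3 - <<'E'
from h import *
s=monitor.state();print(s['time'],s['tool_pos'],s['joint_pos'].round(2))
for b in(.12,.0): p,R=tcp(*ST,*GS,b); cmd(p,R,b)
E
```

```text
10.7833 [0.52133355 0.41725808 0.21575038] [ 0.71  0.62  1.08 -0.43  2.12  0.96]
0.12 shift [-0.001  0.039 -0.36 ] turn [0.008 0.003 0.002] P [0.521 0.429 0.108]
0.0 shift [-0.094 -0.228 -0.643] turn [0.008 0.003 0.002] P [0.493 0.349 0.023]
```

Request:
arm_command([
  [60,[0,0.06,-0.1],[0.008,0.003,0.002]],
  [60,[0,0.06,-0.2],[0.008,0.003,0.002]],
  [60,[0,0.05,-0.3],[0.008,0.003,0.002]],
  [60,[-0.001,0.039,-0.36],[0.008,0.003,0.002]],
  [60,[-0.001,0.039,-0.36],[0.008,0.003,0.002]],
  [60,[-0.001,0.039,-0.36],[0.008,0.003,0.002]],
])

```text
time: 11.28
tool_pos: [0.5215, 0.4271, 0.1123]
tool_rot: [0.221, 0.755, 0.534, -0.31]
contact_force: [-0.3, 0.1, -1.3]
gripper_width: 0.7
grasp_force: 0.0
```

```bash
python3 - <<'E'
from h import *
s=monitor.state();print(s['time'],s['tool_pos'],s['joint_pos'].round(2))
for b in(.12,.0): p,R=tcp(*ST,*GS,b); cmd(p,R,b)
f=grab('scene');g=grab('top')
cv2.imwrite('pics/s4.png',np.hstack([cv2.resize(f['color'][120:260,280:420,::-1],(400,400)),cv2.resize(g['color'][110:250,90:230,::-1],(400,400))]))
E
```

```text
11.2833 [0.52147454 0.42707227 0.11230595] [ 0.72  0.72  1.11 -0.39  1.99  1.03]
0.12 shift [-0.001  0.007 -0.015] turn [-0.002  0.003  0.002] P [0.521 0.429 0.108]
0.0 shift [-0.095 -0.26  -0.298] turn [-0.002  0.003  0.002] P [0.493 0.349 0.023]
```

View pics/s4.png

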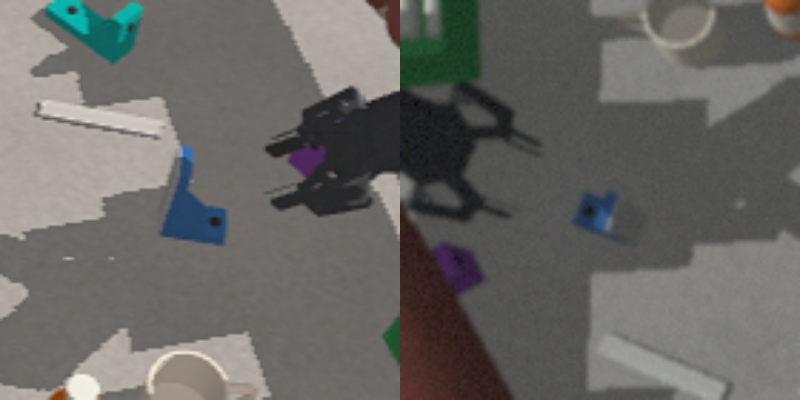

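The view shows the open fingers up and to the left of the standing bracket (left half: fingers at 290,170, bracket at 195,200), aimed at it. The red forearm is near the purple bracket, so I check that clearance first.

```bash
python3 - <<'E'
from h import *
for n in('scene','top'):
    f=pickle.load(open(n+'.pkl','rb')); X=cloud(f)
    hsv=cv2.cvtColor(f['color'],cv2.COLOR_RGB2HSV)
    for nm,m in(('purple',cv2.inRange(hsv,(130,90,30),(160,255,255))),('red',cv2.inRange(hsv,(0,90,30),(8,255,255)))):
        P=X[(m>0)&np.isfinite(X[...,0])]; P=P[(P[:,1]>.3)&(P[:,1]<.75)&(P[:,0]<.75)&(P[:,0]>.2)]
        if len(P): print(n,nm,len(P),P.min(0).round(3),P.max(0).round(3))
        if nm=='red' and len(P): 
            for x in(.3,.35,.4,.45,.5,.55):
                Q=P[abs(P[:,0]-x)<.02]
                if len(Q): print(x,'y',Q[:,1].min().round(2),Q[:,1].max().round(2),'z',Q[:,2].min().round(2),Q[:,2].max().round(2))
E
```

```text
scene purple 96 [ 0.434  0.466 -0.004] [0.512 0.534 0.187]
scene red 8536 [0.26  0.3   0.246] [0.654 0.671 0.547]
0.3 y 0.3 0.41 z 0.44 0.54
0.35 y 0.32 0.45 z 0.42 0.51
0.4 y 0.36 0.49 z 0.37 0.48
0.45 y 0.41 0.59 z 0.35 0.44
0.5 y 0.45 0.64 z 0.32 0.41
0.55 y 0.48 0.67 z 0.27 0.4
top purple 181 [ 0.383  0.371 -0.004] [0.476 0.573 0.42 ]
top red 9281 [0.2   0.3   0.273] [0.638 0.675 0.577]
0.3 y 0.3 0.43 z 0.48 0.54
0.35 y 0.32 0.47 z 0.45 0.51
0.4 y 0.37 0.51 z 0.41 0.48
0.45 y 0.41 0.59 z 0.35 0.44
0.5 y 0.46 0.64 z 0.31 0.41
0.55 y 0.48 0.67 z 0.29 0.4
```

Clearance is ample, so I go in along the tool axis and grip.

Request:
arm_command([
  [60,[-0.02,-0.055,-0.065],[0,0,0]],
  [60,[-0.04,-0.11,-0.13],[0,0,0]],
  [60,[-0.06,-0.165,-0.19],[0,0,0]],
  [60,[-0.075,-0.21,-0.24],[0,0,0]],
  [60,[-0.088,-0.24,-0.275],[0,0,0]],
  [60,[-0.095,-0.26,-0.298],[0,0,0]],
  [60,[-0.095,-0.26,-0.298],[0,0,0]],
  [60,[-0.095,-0.26,-0.298],[0,0,0]],
])

```text
time: 12.05
tool_pos: [0.4938, 0.3512, 0.0248]
tool_rot: [0.221, 0.755, 0.534, -0.308]
contact_force: [-0.5, -0.1, 0.1]
gripper_width: 0.704
grasp_force: 0.0
```

Request:
arm_command([
  [36,[0,0,0],[0,0,0]],
  [36,[0,0,0],[0,0,0]],
  [36,[0,0,0],[0,0,0]],
  [30,[0,0,0],[0,0,0]],
  [30,[0,0,0],[0,0,0]],
  [30,[0,0,0],[0,0,0]],
])

```text
time: 12.55
tool_pos: [0.4943, 0.352, 0.0251]
tool_rot: [0.222, 0.755, 0.535, -0.307]
contact_force: [2.3, 3.4, 5.3]
gripper_width: 0.453
grasp_force: 61.8
```

Request:
arm_command([
  [30,[0,0,0.05],[0,0,0]],
  [30,[0,0,0.15],[0,0,0]],
  [30,[0,0,0.28],[0,0,0]],
  [30,[0,0,0.4],[0,0,0]],
  [30,[0,0,0.52],[0,0,0]],
  [30,[0,0,0.6],[0,0,0]],
  [30,[0,0,0.6],[0,0,0]],
])

```text
time: 13.13
tool_pos: [0.4947, 0.352, 0.21]
tool_rot: [0.221, 0.757, 0.534, -0.304]
contact_force: [0.4, 1.9, -1.0]
gripper_width: 0.455
grasp_force: 61.0
```

```bash
python3 - <<'E'
from h import *
s=monitor.state();print(s['time'],s['tool_pos'],s['joint_pos'].round(2),s['gripper_width'])
held(*GS)
m=(TC+[-.0011,-.0002,.12],RT); cmd(*tcp(*m,*GS),'mid+.12')
E
```

```text
13.1333 [0.49465764 0.35200633 0.21003316] [ 0.67  0.46  1.3  -0.43  2.03  0.95] 0.4552357709806391
scene 305
scene dpos(br. frame) mm [-0.9  0.8 -2.2] rot [-0.2 -0.1  0. ] 4.5
top 163
top dpos(br. frame) mm [-5.9  3.7  5.3] rot [ 5.6 -0.8 -2.4] 4.6
both [-3.   1.   2.5] rot [ 0.5 -2.8 -0.4] 4.9 origin [0.4928 0.3447 0.244 ] yaw 95.9
mid+.12 shift [ 0.213 -1.677 -0.233] turn [ 0.889 -0.453 -0.136] P [ 0.557 -0.152  0.134]
```

Request:
arm_command([
  [30,[0.1,-0.85,0.1],[0.44,-0.225,-0.07]],
  [30,[0.1,-0.85,0.1],[0.44,-0.225,-0.07]],
  [30,[0.1,-0.85,0.1],[0.44,-0.225,-0.07]],
  [30,[0.1,-0.85,0.1],[0.44,-0.225,-0.07]],
  [30,[0.1,-0.85,0.1],[0.44,-0.225,-0.07]],
  [30,[0.1,-0.85,0.1],[0.44,-0.225,-0.07]],
  [30,[0.1,-0.85,0.1],[0.44,-0.225,-0.07]],
  [30,[0.1,-0.85,0.1],[0.44,-0.225,-0.07]],
  [30,[0.1,-0.85,0.1],[0.44,-0.225,-0.07]],
  [30,[0.1,-0.85,0.1],[0.44,-0.225,-0.07]],
])

```text
time: 14.07
tool_pos: [0.5216, 0.096, 0.2303]
tool_rot: [0.025, 0.854, 0.52, 0.01]
contact_force: [0.4, 0.3, -3.8]
gripper_width: 0.452
grasp_force: 61.3
```

```bash
python3 - <<'E'
from h import *
s=monitor.state();print(s['time'],s['tool_pos'],s['joint_pos'].round(2),s['gripper_width'])
m=(TC+[-.0011,-.0002,.15],RT); cmd(*tcp(*m,*GS),'mid+.15')
E
```

```text
14.0667 [0.5215556  0.09604246 0.23026569] [ 0.06 -0.2   1.85 -0.03  1.45  0.54] 0.4522648985854525
mid+.15 shift [ 0.117 -0.827 -0.223] turn [ 0.449 -0.234 -0.068] P [ 0.557 -0.152  0.164]
```

Request:
arm_command([
  [30,[0.117,-0.827,-0.1],[0.449,-0.234,-0.068]],
  [30,[0.117,-0.827,-0.1],[0.449,-0.234,-0.068]],
  [30,[0.117,-0.827,-0.1],[0.449,-0.234,-0.068]],
  [30,[0.117,-0.827,-0.1],[0.449,-0.234,-0.068]],
  [30,[0.117,-0.827,-0.1],[0.449,-0.234,-0.068]],
  [30,[0.117,-0.827,-0.1],[0.449,-0.234,-0.068]],
  [30,[0.117,-0.827,-0.223],[0.449,-0.234,-0.068]],
  [30,[0.117,-0.827,-0.223],[0.449,-0.234,-0.068]],
  [30,[0.117,-0.827,-0.223],[0.449,-0.234,-0.068]],
  [30,[0.117,-0.827,-0.223],[0.449,-0.234,-0.068]],
])

```text
time: 14.9
tool_pos: [0.5587, -0.1506, 0.1662]
tool_rot: [-0.177, 0.819, 0.426, 0.341]
contact_force: [0.7, -0.6, -2.7]
gripper_width: 0.459
grasp_force: 61.6
```

```bash
python3 - <<'E'
from h import *
s=monitor.state();print(s['time'],s['tool_pos'],s['joint_pos'].round(2),s['gripper_width'])
held(*GS,.085)
m=(TC+[-.0011,-.0002,.05],RT); cmd(*tcp(*m,*GS),'mid+.05')
cv2.imwrite('pics/s5.png',np.hstack([cv2.resize(pickle.load(open('scene.pkl','rb'))['color'][150:290,110:250,::-1],(400,400)),cv2.resize(pickle.load(open('top.pkl','rb'))['color'][110:250,270:410,::-1],(400,400))]))
E
```

```text
14.9 [ 0.5587134  -0.15060652  0.16624735] [-0.75 -0.    1.93  0.79  1.42 -0.35] 0.459239187567595
scene 483
scene dpos(br. frame) mm [-2.6  0.7 -1.4] rot [ 0.1 -0.6 -0.1] 6.8
top 363
top dpos(br. frame) mm [-0.3 -0.9 -1.1] rot [-0.1 -1.4 -0.2] 5.1
both [-2.1  0.5 -1.2] rot [ 0.5 -0.7 -0. ] 6.2 origin [ 0.5391 -0.1794  0.1555] yaw -125.0
mid+.05 shift [-0.009 -0.004 -0.35 ] turn [0.001 0.004 0.   ] P [ 0.557 -0.152  0.064]
```

View pics/s5.png

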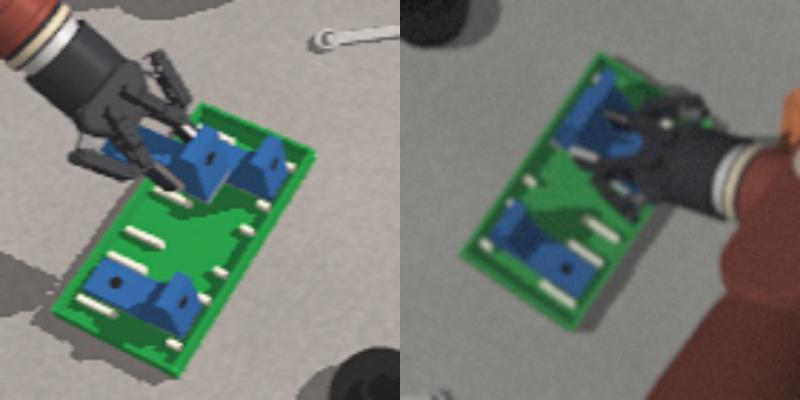

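The second bracket is held level above the middle lane (left half at 180,160), short leg at the heel end. The left-lane bracket and the sample are in place. I refine the hand offset and lower it.

```bash
cat >> h.py <<'E'
GS2=((-35.2,11.2),45); MID=(TC+[-.0011,-.0002,0],RT)
E
python3 - <<'E'
from h import *
for h in(.03,0): cmd(*tcp(MID[0]+[0,0,h],RT,*GS2),h)
E
```

```text
0.03 shift [-0.013 -0.009 -0.411] turn [0.001 0.004 0.   ] P [ 0.556 -0.154  0.045]
0 shift [-0.013 -0.009 -0.511] turn [0.001 0.004 0.   ] P [ 0.556 -0.154  0.015]
```

Request:
arm_command([
  [30,[-0.013,-0.009,-0.06],[0,0.004,0]],
  [30,[-0.013,-0.009,-0.15],[0,0.004,0]],
  [30,[-0.013,-0.009,-0.25],[0,0.004,0]],
  [30,[-0.013,-0.009,-0.34],[0,0.004,0]],
  [30,[-0.013,-0.009,-0.39],[0,0.004,0]],
  [30,[-0.013,-0.009,-0.41],[0,0.004,0]],
  [30,[-0.013,-0.009,-0.41],[0,0.004,0]],
  [30,[-0.013,-0.009,-0.41],[0,0.004,0]],
])

```text
time: 15.67
tool_pos: [0.5548, -0.1553, 0.0442]
tool_rot: [-0.176, 0.821, 0.425, 0.339]
contact_force: [1.0, 0.2, -2.5]
gripper_width: 0.458
grasp_force: 61.6
```

```bash
python3 - <<'E'
from h import *
s=monitor.state();print(s['time'],s['tool_pos'],s['contact_force'])
# exclude neighbours: keep blue points within 35mm of middle lane line
s2=monitor.state(); T=Rn.from_quat(s2['tool_rot'][[1,2,3,0]]).as_matrix(); t0,R0=tcp((0,0,0),np.eye(3),*GS2); R=T@R0.T; p=s2['tool_pos']-R@t0
for n in('scene','top'):
    X=np.vstack([P for c,P in blobs(grab(n),*BLUE,10)]); l=(X-p)@R
    X=X[(abs(l[:,1])<32)*(abs(l[:,1])<.032)&(abs(l[:,0])<.08)&(abs(l[:,2])<.1)]
    v=fit6(X,p,R); print(n,len(X),'d',(R.T@(v[0]-p)*1000).round(1),'rot',np.degrees(Rn.from_matrix(R.T@v[1]).as_rotvec()).round(1),v[2].round(1),v[0].round(4),'x axis',v[1][:,0].round(3))
cmd(*tcp(MID[0],RT,*GS2))
E
```

```text
15.6667 [ 0.55476476 -0.15526977  0.04416941] [ 1.02960973  0.19937452 -2.46247158]
scene 384 d [-1.   0.8  0.2] rot [ 0.3 -0.4  0.3] 5.1 [ 0.5357 -0.1837  0.0332] x axis [-0.573 -0.82   0.009]
top 260 d [ 1.5 -1.6 -0.9] rot [-0.5 -0.3 -0.1] 5.5 [ 0.5323 -0.1844  0.0321] x axis [-0.578 -0.816  0.007]
 shift [ 0.002  0.008 -0.1  ] turn [ 0.001 -0.     0.002] P [ 0.556 -0.154  0.015]
```

Request:
arm_command([
  [30,[0.002,0.008,-0.03],[0,0,0]],
  [30,[0.002,0.008,-0.055],[0,0,0]],
  [30,[0.002,0.008,-0.073],[0,0,0]],
  [30,[0.002,0.008,-0.083],[0,0,0]],
  [30,[0.002,0.008,-0.089],[0,0,0]],
  [30,[0.002,0.008,-0.093],[0,0,0]],
  [30,[0.002,0.008,-0.095],[0,0,0]],
  [30,[0.002,0.008,-0.095],[0,0,0]],
])

```text
time: 16.43
tool_pos: [0.5551, -0.1526, 0.0163]
tool_rot: [-0.178, 0.82, 0.425, 0.34]
contact_force: [-4.9, 1.3, 5.5]
gripper_width: 0.455
grasp_force: 62.5
```

Request:
arm_command([
  [41,[0,0,-0.002],[0,0,0]],
  [43,[0,0,-0.002],[0,0,0]],
  [46,[0,0,0],[0,0,0]],
  [52,[0,0,0],[0,0,0]],
  [56,[0,0,0],[0,0,0]],
  [56,[0,0,0],[0,0,0]],
  [56,[0,0,0],[0,0,0]],
])

```text
time: 17.02
tool_pos: [0.5547, -0.1529, 0.0147]
tool_rot: [-0.177, 0.821, 0.424, 0.339]
contact_force: [-0.9, -0.6, 0.1]
gripper_width: 0.657
grasp_force: 0.0
```

```bash
python3 - <<'E'
from h import *
cmd(*tcp(MID[0],RT,*GS2,.12),'retreat')
E
```

```text
retreat shift [-0.159 -0.234  0.285] turn [-0.    -0.002  0.003] P [ 0.507 -0.223  0.1  ]
```

Request:
arm_command([
  [56,[-0.02,-0.03,0.038],[0,0,0]],
  [56,[-0.055,-0.08,0.1],[0,0,0]],
  [56,[-0.1,-0.15,0.18],[0,0,0]],
  [56,[-0.159,-0.234,0.285],[0,0,0]],
  [56,[-0.18,-0.25,0.4],[0,0,0]],
  [56,[-0.18,-0.25,0.52],[0,0,0]],
  [56,[-0.18,-0.25,0.64],[0,0,0]],
  [56,[-0.18,-0.25,0.7],[0,0,0]],
  [56,[-0.18,-0.25,0.7],[0,0,0]],
])

```text
time: 17.77
tool_pos: [0.5023, -0.2298, 0.2301]
tool_rot: [-0.173, 0.82, 0.426, 0.34]
contact_force: [0.7, -0.8, 0.0]
gripper_width: 0.653
grasp_force: 0.0
```

```bash
python3 - <<'E'
from h import *
F={n:grab(n) for n in('scene','top')}
for nm,c0 in(('left',(.463,-.13)),('mid',(.5355,-.1825)),('sample',(.608,-.234))):
    for n in F:
        for c,P in blobs(F[n],*BLUE):
            if np.linalg.norm(np.median(P,0)[:2]-c0)<.04:
                v=fit6(P[P[:,2]>.006],(*c0,.004),RT); print(nm,n,len(P),(v[0]*1000).round(1),np.degrees(Rn.from_matrix(RT.T@v[1]).as_rotvec()).round(1),'rms',v[2].round(1))
cv2.imwrite('pics/s6.png',np.hstack([cv2.resize(F['scene']['color'][150:290,110:250,::-1],(400,400)),cv2.resize(F['top']['color'][110:250,270:410,::-1],(400,400))]))
E
```

```text
left scene 507 [ 462.8 -130.     5. ] [-0.2  0.3  0.3] rms 1.9
left top 462 [ 458.6 -129.9    3.4] [-0.4  0.2 -0.8] rms 1.8
mid scene 532 [ 536.  -181.3    4.8] [-0.  -0.3  0.4] rms 1.4
mid top 467 [ 532.8 -181.8    3.2] [-0.8  0.   0.8] rms 1.7
sample scene 580 [ 609.6 -234.2    4.9] [0.1 0.1 0.6] rms 1.5
sample top 470 [ 606.4 -235.     3.2] [-0.7  0.2  1.3] rms 1.8
```

View pics/s6.png

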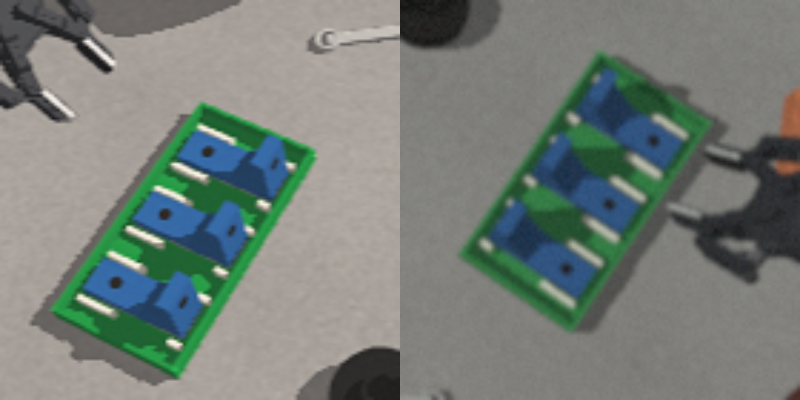

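All three brackets lie in their lanes between the rails, level and the same way round (left half at 215,160, 190,225 and 140,290). The gripper is clear, so I hand in.

```bash
python3 -c "
from plant import manip
print(manip.job_done())"
```

```text
the job is handed in; nothing more can be done
None
```

Both brackets are in the tray's two free lanes, soles flat on the floor between the rails and short legs at the same end as the sample. The job was handed in after about 18 s of the allowed 72 s; no verdict came back.

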